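# Refit the lid of a craft case with its loose hinge pin

## Robot

A 6-joint arm with a two-finger parallel gripper is mounted at the origin on the work surface. World frame = base frame: x ahead of the robot, y to its left, z up, the work surface at z = 0. Lengths are in m, angles in rad, forces in N, time in s.
With the tool pointing down it reaches from about 0.375 to 0.925 m from the base axis. Payload 5.7 kg.
Tool frame: the origin (TCP) lies midway between the tips of the shut fingers; the grasp point (between the pads) lies 19 mm behind it; z points along the fingers, x is the direction in which the jaws open and shut, and the axes are right-handed (so a half turn about z gives the same grasp; the last joint's range is limited). The gripper opens to 88 mm and grips with 3 to 60 N. Pads are 20 mm wide; open, the fingers measure 115 mm over their backs; the gripper's body (75 mm by 178 mm) begins 61 mm behind the grasp point.
Start: joints at [-1.353, 0.359, 1.51, -0, 1.272, -0.115], TCP at [0.196, -0.567, 0.223] pointing down, gripper open.
Joint ranges: [-2.97, 2.97], [-1.01, 2.36], [0.21, 2.38], [-0.96, 4.11], [0.2, 2.71], [-2.98, 2.98]. Speed limits (rad/s): [2.39, 2.39, 3.14, 3.14, 3.14, 3.14].

## Interface

Orientations are given as a unit quaternion [x, y, z, w].
In Python, from bench import move_ptp, servo_line, goto_joints, move_gripper, sleep, inverse_kinematics, capture, PlanningError, close_job, spot_in, silhouettes, current_clock, current_joint_pos, current_qvel, current_joint_torque, current_position, current_orientation, current_force, current_torque, current_finger_gap gives the robot as it stands. Calls block until the motion is done:
- move_ptp(position, orientation): joint-space move of the TCP to a pose.
- servo_line(position, orientation=None, rate=0.15, contact_N=None): straight line of the TCP; orientation=None keeps the orientation; rate is the mean speed in m/s. With contact_N (N) it stops when the force on the tool has changed by that much, and returns True; else False.
- goto_joints(angles): joint-space move.
- move_gripper(opening): finger opening in m; the grip force is fixed at half the most; returns when the fingers have stopped.
- sleep(seconds).
- inverse_kinematics(position, orientation): joint angles nearest the present ones, or None.
- capture(name): name is "scene" or "top" or "wrist"; returns a dict with "image" (420x560x3 uint8, blue, green, red), "range_z" (420x560 float32, m along the optical axis (not along the pixel's ray), 0 where there is no reading), "intrinsics" (3x3 intrinsics, pixels), "R" (3x3) and "t" (3): a world point X has camera coordinates R X + t. Camera axes: x right, y down, z forward; pixel columns grow to the right and rows downward; lengths in m; the calibration is good to about 2 mm. A picture is of the moment at which its call begins.
A pose or a line that the arm cannot do raises PlanningError and nothing moves.
- close_job(): hands the job in, once; it reports no verdict.
Trained networks look in the newest picture that a camera, given by its name, has taken for a name from the list of things; names that differ only in an ending like _2 or _b are one class to them, and where a whole thing is asked for, a point or a joint stands for the part that bears it (a point fixed in the world has none). Each returns a list of dicts, best first, with "conf" (0 to 1); they miss things now and then, are a little off and sometimes report something else, mostly with a low value. They report only what shows in the picture. A call takes as long as a camera call. They do not tell look-alikes from the thing itself.
- spot_in(camera, query): "xy" ([column, row] in pixels, amid what is visible of it).
- silhouettes(camera, query): "region" (420x560 bool, what is visible of it) and "xy" ([column, row] in pixels, amid what is visible of it).
Readings, each from a call of its own:
- current_clock(): time.
- current_joint_pos(): joint angles.
- current_qvel(): joint speeds.
- current_joint_torque(): joint torques, N m.
- current_position(): TCP position.
- current_orientation(): TCP orientation.
- current_force(): force on the tool from outside, world axes, zero at the start.
- current_torque(): the same for the moment, N m.
- current_finger_gap(): finger opening in m.
Only numpy, scipy, OpenCV 4.12 (cv2) and the standard library are available. Lean on these libraries where they do the work, as an engineer would, in place of code of your own. Each camera call takes 0.05 s, during which the arm holds its last target. There are 200 camera calls.

## Task

Refit the lid of the plywood craft case on the sloping rest: first set the lid down on the case, handle up, so that it sits fully home with its two hinge knuckles between the case's three. Then take the longer of the two hinge pins and slide it in from the upper end of the hinge, through all five knuckles, until its head meets the uppermost one, and let go. Leave the shorter pin in its rack and do not disturb anything else on the table.

Things in the scene. Friction and masses are not known exactly. Their poses are not given: they have to be found in the camera images.
- case: open plywood case, outside 110 (x) x 150 (y) x 60 mm, walls and floor 8 mm, fixed on a sloping wooden rest that raises its +y end (tipped 30 degrees about its x). Origin mid-underside, 60 mm above the table; z square to its floor, y UP the slope along the hinge. Rest reaches 95 mm from the origin along the table. Seated, the lid has its origin at (0, 0, 60) mm here and the same axes.
- hinge_mouth (a point): upper mouth of the case's uppermost knuckle, at (70, 68, 60) mm of the case. The hinge line runs from here along the case's -y; on it three fixed steel knuckles (tubes 20 mm outside, bore 13, 24 long) at case y = +56, 0 and -56 mm. The pin goes in here, moving along the case's -y.
- lid: loose plywood lid, 0.3 kg, plate 110 (x) x 150 (y) x 8 mm; origin mid-underside of the plate, z up. Under it a locating slab 11 mm thick, 91 x 129 mm (84 x 122 for its last 5 mm), drops into the case's 94 x 134 mm mouth. Two knuckles like the case's at (70, +-28, 0) mm, axis along y, fit between the case's three with 4 mm to spare each side. Starts flat on the table, right way up, origin 11 mm above it.
- lid_grip (a point): on the lid's handle, a wooden bar on its top, 80 mm along the lid's y, 16 mm thick in x, 34 mm tall from the plate (top 42 mm above the lid's origin); this point is at (8, 0, 30) mm of the lid, near its centre of mass
- long_pin: the LONGER of two loose steel hinge pins, 0.12 kg: square head 20 x 20 mm, 44 long along y, then a round rod 8 mm across, 150 long, to -y, its last 12 mm tapered to 3. Origin on the axis mid-head. Lies level in the rack, axis 56 mm above the table: head on a post only 14 mm wide (fingers pass either side), rod in an open notch 10 mm deep, 60 mm past the head: lift straight up.
- long_pin_tip (a point): point of the longer pin's rod, on its axis, 172 mm from the origin along the pin's -y
- long_pin_shoulder (a point): where the longer pin's rod meets its head, on the axis, 22 mm from the origin along the pin's -y; it comes to the hinge mouth when the pin is home
- short_pin: the shorter hinge pin, which is too short for this lid: same head, rod only 90 mm long. It lies in the rack beside the longer one, parallel to it and 74 mm away (centre to centre), on either side. Stays where it is.
- rack: wooden pin rack fixed to the table, base 130 (x) x 200 (y) x 12 mm, origin under the middle of the base. Two pin places at x = -37 and +37 mm, heads at y = +73 mm, rods towards -y; either pin may be in either place
- bottle: clear drinking bottle, standing, 66 mm diameter, 190 mm tall, loose; leave it alone
- mug: white mug, 80 mm diameter, 90 mm tall, loose; leave it alone
- tape: roll of brown tape lying flat, 90 mm diameter, 25 mm high, loose; leave it alone
- phone: black phone lying flat, 145 x 70 x 9 mm, loose; leave it alone
- scissors: scissors lying flat, about 175 mm long, 12 mm high, loose; leave it alone
- glasses_case: grey spectacle case, 60 x 155 x 38 mm, loose; leave it alone
- glue: white glue bottle, standing, 40 mm diameter, 110 mm tall, loose; leave it alone
Not all that is in view belongs to the job. Leave any pink look-alike of the long_pin alone.

How it is judged:
By the outcome, as a careful person would: the job done as asked, in the order asked, and still so for the second after the job is handed in, with the robot touching nothing.
It also fails if it takes over 67 s, if anything falls off the work surface, if the arm or the gripper's body presses on something with over 40 N, if the wrist force passes 120 N, or if a joint passes its speed limit or range.

## Working session

There is one attempt and no reset: what is moved stays moved. The work goes in short steps, each a Python script; the robot and the scene stay as the last script left them, time stands still between calls to the robot, and variables do not carry over. Pictures are saved under pics/ and viewed, about 8 in all and at most 12, crops included, and the job is handed in when it is done.

```bash
mkdir -p pics; ls
cat > h.py <<'E'
import numpy as np, cv2
from bench import *
from scipy.spatial.transform import Rotation as Rn
def cloud(c):
    Z=c["range_z"];K=np.array(c["intrinsics"]);v,u=np.mgrid[:Z.shape[0],:Z.shape[1]]
    P=np.stack([(u-K[0,2])/K[0,0]*Z,(v-K[1,2])/K[1,1]*Z,Z],-1)
    W=(P-np.array(c["t"]))@np.array(c["R"]); W[Z<=0]=np.nan
    return W
def proj(c,X):
    p=np.array(c["R"])@np.array(X)+np.array(c["t"]);p=np.array(c["intrinsics"])@p;return p[:2]/p[2]
E
python3 - <<'E'
from h import *
ims=[]
for n in ["scene","top"]:
    c=capture(n); cv2.imwrite(f"pics/{n}0.png",c["image"]);np.savez(f"{n}0.npz",**c)
    W=cloud(c)
    print(n,"cam at",-np.array(c["R"]).T@np.array(c["t"]))
    for q in ["case","lid","lid_grip","hinge_mouth","long_pin","long_pin_tip","short_pin","rack","bottle","mug","tape","phone","scissors","glasses_case","glue"]:
        for d in silhouettes(n,q)[:3]:
            m=d["region"];p=np.nanmedian(W[m],0) if m.any() else 0
            print(q,round(d["conf"],2),np.round(d["xy"]),m.sum(),np.round(p,3))
    
print(current_clock())
E
```

```text
pics
scene cam at [1.03717748 0.70686301 0.66953772]
case 0.62 [259. 228.] 1716 [0.617 0.048 0.115]
lid 0.77 [247. 185.] 906 [ 0.451 -0.31   0.019]
lid_grip 0.7 [246. 185.] 921 [ 0.451 -0.312  0.019]
hinge_mouth 0.56 [260. 221.] 1819 [0.615 0.047 0.114]
long_pin 0.81 [404. 317.] 674 [0.505 0.403 0.058]
long_pin 0.77 [485. 307.] 306 [0.299 0.455 0.013]
long_pin 0.66 [342. 235.] 291 [0.359 0.063 0.009]
long_pin_tip 0.81 [480. 303.] 364 [0.291 0.452 0.011]
long_pin_tip 0.72 [409. 318.] 508 [0.506 0.417 0.059]
long_pin_tip 0.5 [348. 236.] 334 [0.353 0.074 0.008]
short_pin 0.57 [430. 303.] 390 [0.432 0.409 0.059]
short_pin 0.38 [407. 319.] 615 [0.506 0.412 0.059]
rack 0.86 [391. 315.] 3953 [0.497 0.354 0.011]
bottle 0.83 [165. 194.] 1218 [ 0.744 -0.275  0.093]
mug 0.81 [291. 360.] 2942 [0.749 0.353 0.052]
tape 0.98 [192. 220.] 469 [ 0.688 -0.226  0.017]
tape 0.48 [412. 320.] 575 [0.507 0.412 0.059]
phone 0.67 [278. 322.] 1493 [0.688 0.23  0.008]
scissors 0.7 [191. 194.] 215 [ 0.619 -0.398  0.005]
glasses_case 0.89 [210. 282.] 1395 [0.771 0.06  0.035]
glasses_case 0.65 [390. 317.] 3728 [0.
[... 727 characters left out ...]
long_pin_tip 0.48 [158. 212.] 211 [0.507 0.392 0.062]
short_pin 0.55 [152. 240.] 160 [0.431 0.397 0.063]
rack 0.85 [173. 224.] 2311 [0.474 0.341 0.012]
bottle 0.92 [371. 142.] 555 [ 0.726 -0.289  0.126]
mug 0.62 [173. 143.] 736 [0.756 0.347 0.04 ]
mug 0.41 [208. 158.] 866 [0.69  0.23  0.009]
phone 0.65 [209. 159.] 890 [0.69  0.229 0.009]
phone 0.26 [154. 216.] 221 [0.507 0.393 0.062]
scissors 0.77 [400. 168.] 482 [ 0.662 -0.404  0.007]
scissors 0.33 [176. 227.] 2193 [0.474 0.337 0.012]
glasses_case 0.66 [266. 139.] 844 [0.761 0.034 0.036]
glasses_case 0.65 [367. 143.] 510 [ 0.726 -0.289  0.127]
glue 0.59 [324. 235.] 125 [ 0.438 -0.139  0.078]
glue 0.59 [150. 214.] 182 [0.505 0.405 0.063]
1.6
```

Run:
```python
import cv2
a=cv2.imread("pics/top0.png")[105:310,110:430];cv2.imwrite("pics/a.png",cv2.resize(a,None,fx=2.5,fy=2.5,interpolation=cv2.INTER_CUBIC))
b=cv2.imread("pics/scene0.png")[140:400,140:520];cv2.imwrite("pics/b.png",cv2.resize(b,None,fx=2.1,fy=2.1,interpolation=cv2.INTER_CUBIC))
```

```text
(no output)
```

View pics/a.png

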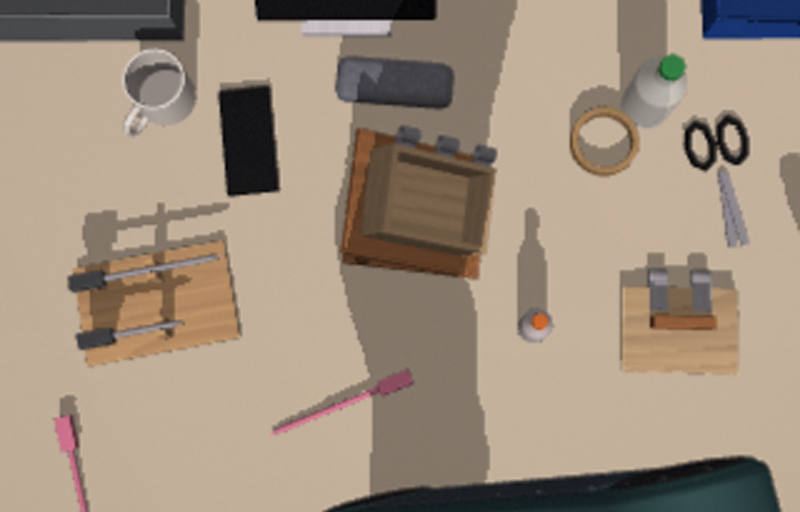

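View pics/b.png

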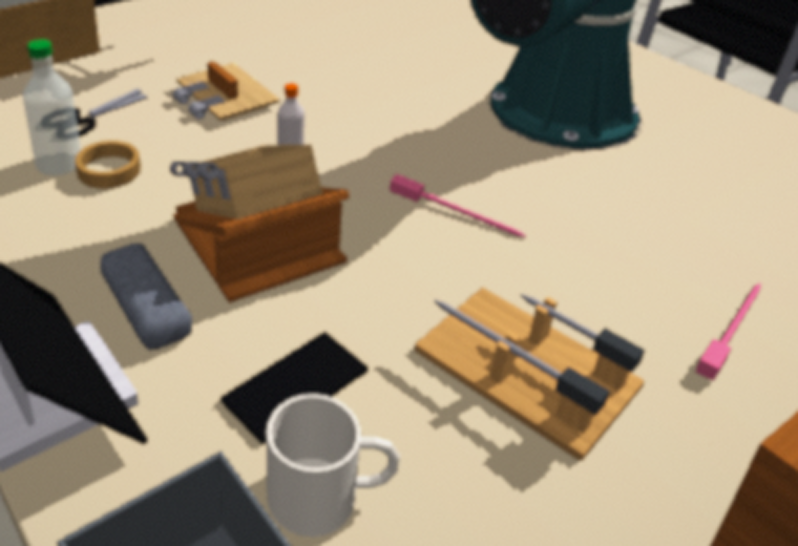

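Candidates for the long pin (top-image pixels): dark pin at (154,216), dark shorter pin at (152,240), and pink look-alikes at (257,261) and (140,284). By rod length, the one at (154,216), on the rack's +x side, is the long pin. I'll confirm that in a wrist close-up. The case and lid hinges both face world +x, and the case's upper end is world +y.

Run:
```python
from h import *
c=capture("wrist");R=np.array(c["R"]);cam=-R.T@np.array(c["t"])
T=Rn.from_quat(current_orientation()).as_matrix();p=np.array(current_position())
off=T.T@(cam-p);print("cam in tool",off,"\n",T.T@R.T, "\n",T,np.array(c["intrinsics"])[0])
t0=current_clock()
q=Rn.from_matrix(np.array([[1,0,0],[0,-1,0],[0,0,-1.]])).as_quat() # tool x = world x, pointing down
q2=Rn.from_matrix(np.array([[-1,0,0],[0,1,0],[0,0,-1.]])).as_quat()
for P in [(.44,-.33,.3),(.6,0,.35),(.47,.34,.3)]:
    print(P,[inverse_kinematics(P,k) for k in (q,q2)])
```

```text
cam in tool [-0.00047068 -0.07926628 -0.16333647] 
 [[ 9.99999316e-01  9.88954308e-04  6.24407411e-04]
 [-1.12665597e-03  9.57837266e-01  2.87309070e-01]
 [-3.13945145e-04 -2.87309577e-01  9.57837725e-01]] 
 [[ 3.26683825e-01 -9.45133682e-01 -2.76214807e-05]
 [-9.45133678e-01 -3.26683826e-01  9.25200938e-05]
 [-9.64673480e-05 -4.11882647e-06 -9.99999995e-01]] [364.77616529   0.         280.41453793]
(0.44, -0.33, 0.3) [array([-7.69103828e-01,  2.24364240e-01,  1.50909576e+00, -4.44089210e-16,
        1.40813265e+00, -7.69103828e-01]), array([-7.69103828e-01,  2.24364240e-01,  1.50909576e+00, -4.44089210e-16,
        1.40813265e+00,  2.37248883e+00])]
(0.6, 0, 0.35) [array([-1.15087221e-01,  2.74231895e-01,  1.32253405e+00, -4.44089210e-16,
        1.54482671e+00, -1.15087221e-01]), None]
(0.47, 0.34, 0.3) [array([ 5.07204926e-01,  2.70499812e-01,  1.44616959e+00, -4.44089210e-16,
        1.42492325e+00,  5.07204926e-01]), array([ 5.07204926e-01,  2.70499812e-01,  1.44616959e+00, -4.44089210e-16,
        1.42492325e+00, -2.63438773e+00])]
```

```bash
cat >> h.py <<'E'
QD=Rn.from_matrix(np.array([[1,0,0],[0,-1,0],[0,0,-1.]])).as_quat()
def box(P,c,s):
    q=np.abs(P-np.array(c))-np.array(s)/2
    return np.linalg.norm(np.maximum(q,0),axis=1)+np.minimum(q.max(1),0)
def cyl(P,c,r,l):   # axis y
    d=P-np.array(c);q=np.stack([np.hypot(d[:,0],d[:,2])-r,np.abs(d[:,1])-l/2],1)
    return np.linalg.norm(np.maximum(q,0),axis=1)+np.minimum(q.max(1),0)
m=1e-3
def f_case(P): return np.min([box(P,(0,0,4*m),(.11,.15,.008)),box(P,(51*m,0,.03),(.008,.15,.06)),box(P,(-51*m,0,.03),(.008,.15,.06)),
   box(P,(0,71*m,.03),(.11,.008,.06)),box(P,(0,-71*m,.03),(.11,.008,.06))]+[cyl(P,(.07,y,.06),.01,.024) for y in(-.056,0,.056)],axis=0)
def f_lid(P): return np.min([box(P,(0,0,4*m),(.11,.15,.008)),box(P,(8*m,0,25*m),(.016,.08,.034))]+[cyl(P,(.07,y,0),.01,.024) for y in(-.028,.028)],axis=0)
def f_pin(P,L=.15): return np.minimum(box(P,(0,0,0),(.02,.044,.02)),cyl(P,(0,-.022-L/2,0),.004,L))
TILT=np.deg2rad(30)
def RT(p,tilt): return Rn.from_euler("z",p[3])*Rn.from_euler("x",tilt)
from scipy.optimize import least_squares
def fit(W,f,p0,tilt,rad,zmin,band=(.03,.012,.006),lock_z=False):
    P=W.reshape(-1,3);P=P[np.isfinite(P).all(1)&(P[:,2]>zmin)]
    P=P[np.linalg.norm(P[:,:2]-np.array(p0)[:2],axis=1)<rad];p=np.array(p0,float);z0=p[2]
    for b in band:
        Q=P[np.abs(f(RT(p,tilt).inv().apply(P-p[:3])))<b]
        r=least_squares(lambda x:np.append(f(RT(x,tilt).inv().apply(Q-x[:3])),(x[2]-z0)*(1e3 if lock_z else 0)),p,loss="soft_l1",f_scale=.0015,x_scale=[.01,.01,.01,.1]);p=r.x
    return p,len(Q),np.sqrt(np.mean(np.minimum(np.abs(r.fun),.01)**2))
E
python3 - <<'E'
from h import *
for n,P in [("lid",(.45,-.33,.28)),("case",(.6,0,.36)),("rack",(.47,.36,.28))]:
    move_ptp(P,QD);c=capture("wrist");np.savez(n+"1.npz",**c);cv2.imwrite(f"pics/{n}1.png",c["image"])
    print(n,current_clock())
for n,f,p0,tilt,rad,zm in [("lid",f_lid,(.435,-.331,.011,0),0,.12,.005),("case",f_case,(.61,0,.06,-.2),TILT,.16,.05),
     ("rack",f_pin,(.505,.41,.056,-.2),0,.2,.035)]:
    for src in [n+"1","scene0","top0"]:
        W=cloud(np.load(src+".npz"));best=min((fit(W,f,p0[:3]+(p0[3]+d,),tilt,rad,zm) for d in(-.15,0,.15)),key=lambda r:r[2])
        print(n,src,np.round(best[0],4),best[1],round(best[2],5))
im=[cv2.imread(f"pics/{n}1.png") for n in("lid","case","rack")]
cv2.imwrite("pics/c.png",cv2.resize(np.hstack([im[1][:,80:480],im[2][:,80:480]]),None,fx=1,fy=1))
E
```

```text
lid 3.025
case 4.4583
rack 5.9583
lid lid1 [ 0.4363 -0.3324  0.0124 -0.0305] 12657 0.00093
lid scene0 [ 0.4345 -0.3296  0.0106 -0.0363] 866 0.00155
lid top0 [ 0.437  -0.3336  0.0144 -0.0199] 1680 0.00239
case case1 [ 0.5952  0.0073  0.0614 -0.124 ] 12879 0.0011
case scene0 [ 0.6025  0.0141  0.0633 -0.1195] 1748 0.00199
case top0 [ 0.5965  0.0123  0.0651 -0.1254] 1922 0.00235
rack rack1 [0.498  0.4262 0.0574 0.1846] 1950 0.00118
rack scene0 [0.4969 0.4268 0.0551 0.1872] 629 0.00163
rack top0 [0.4991 0.4251 0.0585 0.173 ] 222 0.00226
```

View pics/c.png

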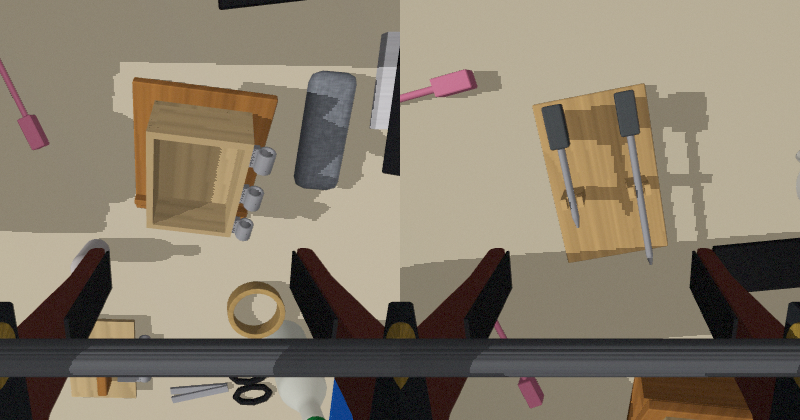

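The image shows the case upper end at left-panel (200,105), with knuckles at (262,160), (252,197) and (243,229). In the right panel the long pin has its head at (627,113) and tip at (650,262). The short pin is at (556,128) to (578,225), and the pink pins are elsewhere, so the choice is confirmed. The scene camera's case fit disagrees by about 7 mm, so I'll take a second wrist view from another heading.

Run:
```python
from h import *
p0=[.5952,.0073,.0614,-.124]
for k,(a,P) in enumerate([(np.pi/2,(.60,0,.36)),(-np.pi/2,(.6,0,.36))]):
    q=(Rn.from_euler("z",a)*Rn.from_quat(QD)).as_quat()
    try: move_ptp(P,q)
    except PlanningError as e: print(a,e);continue
    c=capture("wrist");np.savez(f"case{k+2}.npz",**c);cv2.imwrite(f"pics/case{k+2}.png",c["image"]);print(a,current_clock())
    break
import glob
for s in sorted(glob.glob("case?.npz"))+["scene0.npz","top0.npz"]:
    W=cloud(np.load(s))
    for lz,z in ((False,.0614),(True,.06)):
        r=fit(W,f_case,[*p0[:2],z,p0[3]],TILT,.16,.05,(.01,.006),lz);print(s,lz,np.round(r[0],4),r[1],round(r[2],5))
```

```text
1.5707963267948966 7.925
case1.npz False [ 0.5952  0.0073  0.0614 -0.1239] 12878 0.0011
case1.npz True [ 0.5952  0.0073  0.0611 -0.1242] 12862 0.00111
case2.npz False [ 0.5947  0.0076  0.0614 -0.1208] 13632 0.00118
case2.npz True [ 0.5946  0.0075  0.0611 -0.121 ] 13603 0.00118
scene0.npz False [ 0.5942  0.0084  0.0593 -0.1243] 1765 0.00154
scene0.npz True [ 0.5941  0.008   0.06   -0.124 ] 1764 0.00155
top0.npz False [ 0.5957  0.006   0.0616 -0.1215] 1899 0.00218
top0.npz True [ 0.5956  0.0063  0.06   -0.1241] 1882 0.00225
```

```bash
cat >> h.py <<'E'
CASE=np.array([.5949,.0074,.060,-.123]);RC=RT(CASE,TILT)
def tc(off,R=None):  # TCP pose for point in case frame, tool x = case x, pointing along case -z
    return CASE[:3]+RC.apply(off),(RC*Rn.from_quat(QD)).as_quat()
E
python3 - <<'E'
from h import *
print([inverse_kinematics(*tc(o)) is not None for o in [(.008,0,.072),(.008,0,.2),(.07,.09,.041),(.07,.3,.041)]], inverse_kinematics(*tc((.07,.29,.041))))
L=np.array([.4363,-.3324,.011,-.0305]);RL=Rn.from_euler("z",L[3]);q=(RL*Rn.from_quat(QD)).as_quat()
g=L[:3]+RL.apply((.008,0,.0125))
move_gripper(.06)
move_ptp(g+[0,0,.13],q);servo_line(g,q,rate=.12);move_gripper(0);print("gap",current_finger_gap(),current_clock(),current_position()-g)
servo_line(g+[0,0,.27],q,rate=.25);print("gap",current_finger_gap(),current_force(),current_clock())
c=capture("wrist");cv2.imwrite("pics/lidheld.png",c["image"]);np.savez("lidheld.npz",**c)
for tl in (-.05,0,.05):
    r=fit(cloud(c),f_lid,(L[0],L[1],L[2]+.27,L[3]),tl,.13,.2,(.02,.008));print(tl,np.round(r[0]-np.append(L[:2],(L[2]+.27,L[3])),4),r[1],round(r[2],5))
E
```

```text
[True, True, True, True] [-0.04551986  0.4870877   1.38486877  0.5486361   1.27254711 -0.08830664]
gap 0.015633993479083196 12.0917 [-8.47224205e-05  3.73026664e-05 -7.54103017e-07]
gap 0.016332869951678285 [ 0.22488797 -0.03258549 -2.83747526] 13.325
-0.05 [-0.0005  0.0002  0.0018  0.0085] 48430 0.00169
0 [-0.0007  0.0009 -0.0001 -0.0037] 48318 0.00114
0.05 [-0.0006  0.0009 -0.0016 -0.0032] 48250 0.00171
```

View pics/lidheld.png

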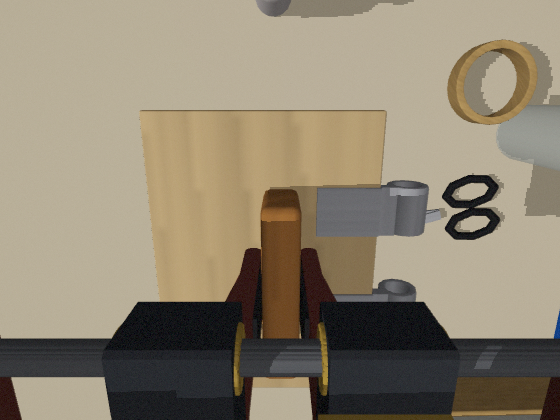

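The lid is held squarely by the handle, with the handle at (282,270) and the knuckles at (408,210) and (398,300). It hasn't slipped. Next is seating it.

Run:
```python
from h import *
z=.0725
P,q=tc((.008,0,z+.12));move_ptp(P,q)
P,q=tc((.008,0,z+.014));servo_line(P,q,rate=.15);print(current_force(),current_clock())
P,q=tc((.008,0,z-.002));print("hit",servo_line(P,q,rate=.02,contact_N=12))
print("case-frame",RC.inv().apply(current_position()-CASE[:3])-[.008,0,z],current_force(),current_torque(),current_clock(),current_finger_gap())
c=capture("wrist");np.savez("seat.npz",**c);cv2.imwrite("pics/seat.png",c["image"])
c=capture("scene");np.savez("seatS.npz",**c);cv2.imwrite("pics/seatS.png",cv2.resize(c["image"][150:290,180:340],None,fx=4,fy=4,interpolation=2))
```

```text
[ 0.18015672  0.52207756 -2.21403748] 15.3333
hit True
case-frame [-1.82124864e-04 -3.62616587e-05  2.98466374e-04] [-0.37699733 -1.26958306  4.41122426] [-0.11183579 -0.06104134  0.03848475] 16.0 0.015518220370205334
```

View pics/seat.png

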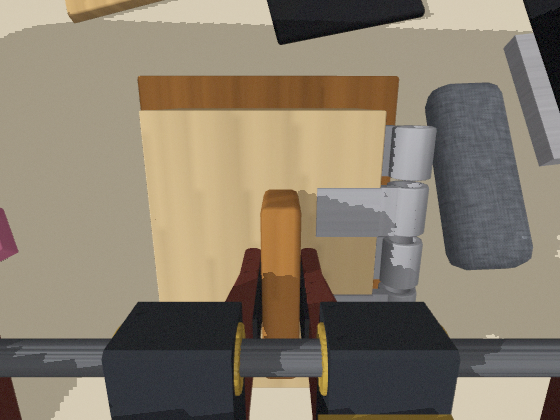

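The lid is seated: its knuckle at (405,210) lies between the case knuckles at (410,152) and (400,262), and the tool stopped 0.3 mm from nominal. I'll release it, back off and check.

Run:
```python
from h import *
z=.0725
move_gripper(.045)
P,q=tc((.008,0,z+.16));servo_line(P,q,rate=.15)
c=capture("wrist");np.savez("seated.npz",**c);cv2.imwrite("pics/seated.png",c["image"])
W=cloud(c);lo=CASE[:3]+RC.apply((0,0,.06))
for lz in (False,):
  for tl in (TILT-.03,TILT,TILT+.03):
    r=fit(W,f_lid,(*lo,CASE[3]),tl,.13,.07,(.01,.005));print(round(tl,3),np.round(RC.inv().apply(r[0][:3]-lo),4),r[0][3],r[1],round(r[2],5))
r=fit(W,f_case,CASE,TILT,.16,.05,(.008,.005));print("case",r[0],r[1:])
print(current_clock())
```

```text
0.494 [ 0.002  -0.0004  0.0016] -0.13129687392670414 20914 0.00162
0.524 [ 0.0019 -0.0006  0.0013] -0.13172836057714146 20934 0.00111
0.554 [ 0.0021 -0.0011  0.0011] -0.1357096674679871 20987 0.00161
case [ 0.5959149   0.0118753   0.06332552 -0.14764218] (3022, np.float64(0.0019656141341648343))
18.0083
```

Run:
```python
from h import *
for s in ("seated","case1","case2"):
    W=cloud(np.load(s+".npz")).reshape(-1,3);W=W[np.isfinite(W).all(1)];P=RC.inv().apply(W-CASE[:3])
    for y in (.056,.028,0,-.028,-.056):
        d=P-[.07,y,.06]
        k=(np.abs(d[:,1])<.010)&(d[:,2]>-.004)&(d[:,0]>-.004)&(np.hypot(d[:,0],d[:,2])<.014)
        if k.sum()<30: continue
        D=d[k];r=least_squares(lambda o:np.hypot(D[:,0]-o[0],D[:,2]-o[1])-.01,[0,0],loss="soft_l1",f_scale=.001)
        print(s,y,k.sum(),np.round(r.x*1e3,2))
```

```text
seated 0.056 317 [-0.09  1.02]
seated 0.028 301 [-0.15  1.01]
seated 0 281 [-0.04  1.07]
seated -0.028 259 [-0.27  1.16]
seated -0.056 184 [-0.14  1.11]
case1 0.056 191 [-0.34  1.2 ]
case1 0 151 [-0.56  1.44]
case1 -0.056 115 [-0.89  1.54]
case2 0.056 160 [-0.33  1.06]
case2 0 140 [-0.75  1.22]
case2 -0.056 126 [-0.67  1.2 ]
```

All five knuckles are coaxial to within about 0.3 mm. Now the long pin.

```bash
cat >> h.py <<'E'
def heldpin(c,dy):
    """pin in tool-aligned frame (x=tool x, y=-tool y, z=-tool z) about the grasp point: dx,dy,dz,yaw,pitch"""
    T=Rn.from_quat(current_orientation())*Rn.from_quat(QD).inv();p=np.array(current_position())
    P=cloud(c).reshape(-1,3);P=P[np.isfinite(P).all(1)];P=T.inv().apply(P-p)-[0,0,.019]
    P=P[(np.abs(P[:,0])<.02)&(P[:,1]<-.027)&(P[:,1]>-.2)&(np.abs(P[:,2])<.03)]
    f=lambda x,Q:f_pin(Rn.from_euler("zx",[x[3],x[4]]).inv().apply(Q-x[:3]))
    x=np.array([0,dy,0,0,0.])
    for b in (.012,.006,.004):
        Q=P[np.abs(f(x,P))<b];r=least_squares(lambda v:f(v,Q),x,loss="soft_l1",f_scale=.001,x_scale=[.01,.01,.01,.1,.1]);x=r.x
    return x,len(Q),np.sqrt(np.mean(r.fun**2))
E
python3 - <<'E'
from h import *
L=np.array([.498,.4262,.056,.1846]);RL=Rn.from_euler("z",L[3]);q=(RL*Rn.from_quat(QD)).as_quat()
g=L[:3]+RL.apply((0,.004,-.019))
move_gripper(.044)
move_ptp(g+[0,0,.2],q);servo_line(g+[0,0,.06],q,rate=.2);print(servo_line(g,q,rate=.06,contact_N=8));move_gripper(0);print("gap",current_finger_gap(),current_clock(),current_position()-g)
servo_line(g+[0,0,.04],q,rate=.06);servo_line(g+[0,0,.22],q,rate=.25);print("gap",current_finger_gap(),current_force(),current_clock())
c=capture("wrist");cv2.imwrite("pics/pinheld.png",c["image"]);np.savez("pinheld.npz",**c)
print(heldpin(c,-.004))
E
```

```text
False
gap 0.020111557932311515 22.7333 [6.53748107e-05 7.49927759e-05 2.27554133e-04]
gap 0.01963590437084173 [ 9.51856856e-05  8.03047393e-01 -2.17999843e+00] 24.4167
(array([ 0.00092373,  0.06400065,  0.00262385, -0.00360444,  0.00717638]), 711, np.float64(0.0003932108734204391))
```

View pics/pinheld.png

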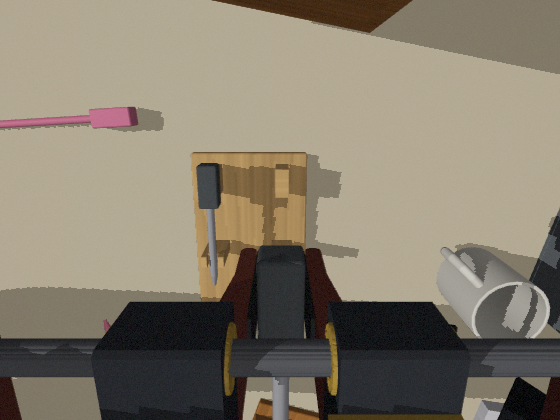

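The wrist image shows the pin head gripped at (281,290), with the rod running down under the gripper at (281,395). The short pin is undisturbed in the rack at (210,190). The rod is straight to within 0.01 rad. Next I'll approach the hinge.

```bash
cat >> h.py <<'E'
def pinpose(tip_y,dx=-.0005,dz=0.): return tc((.07+dx,tip_y+.172+.004,.06-.019+dz))
E
python3 - <<'E'
from h import *
P,q=pinpose(.068+.06);move_ptp(P,q);print(current_clock())
P,q=pinpose(.068+.012);servo_line(P,q,rate=.1)
c=capture("wrist");np.savez("appW.npz",**c);print(heldpin(c,-.004))
c=capture("scene");np.savez("appS.npz",**c);cv2.imwrite("pics/appS.png",cv2.resize(c["image"][150:300,190:390],None,fx=4,fy=4,interpolation=2))
# scene cloud in case frame: pin axis and knuckles
W=cloud(c).reshape(-1,3);P=RC.inv().apply(W-CASE[:3]);P=P[np.isfinite(P).all(1)]
for lo,hi,r0 in [(.09,.12,.004),(.12,.16,.004),(.16,.2,.004),(.2,.228,.004),(-.01,.01,.01),(.046,.066,.01),(.018,.038,.01)]:
    d=P-[.07,0,.06];k=(d[:,1]>lo)&(d[:,1]<hi)&(np.hypot(d[:,0],d[:,2])<r0+.006)
    if r0>.005:k&=(d[:,0]>-.004)
    D=d[k]
    if len(D)>8: print(lo,hi,len(D),np.round(1e3*least_squares(lambda o:np.hypot(D[:,0]-o[0],D[:,2]-o[1])-r0,[0,0],loss="soft_l1",f_scale=.001).x,2))
print(current_clock(),current_force())
E
```

```text
25.55
(array([-1.14617890e-05,  8.16951895e-02,  1.63082878e-03, -1.18676290e-03,
        8.02826362e-03]), 719, np.float64(0.000393523225974482))
0.09 0.12 12 [-1.83 -1.21]
0.12 0.16 22 [-1.85 -1.31]
0.16 0.2 26 [-1.65 -1.05]
-0.01 0.01 18 [-1.64 -0.83]
0.046 0.066 24 [-1.67 -0.78]
0.018 0.038 18 [-1.68 -0.69]
26.2833 [ 0.37023829 -0.40415572 -0.97095415]
```

View pics/appS.png

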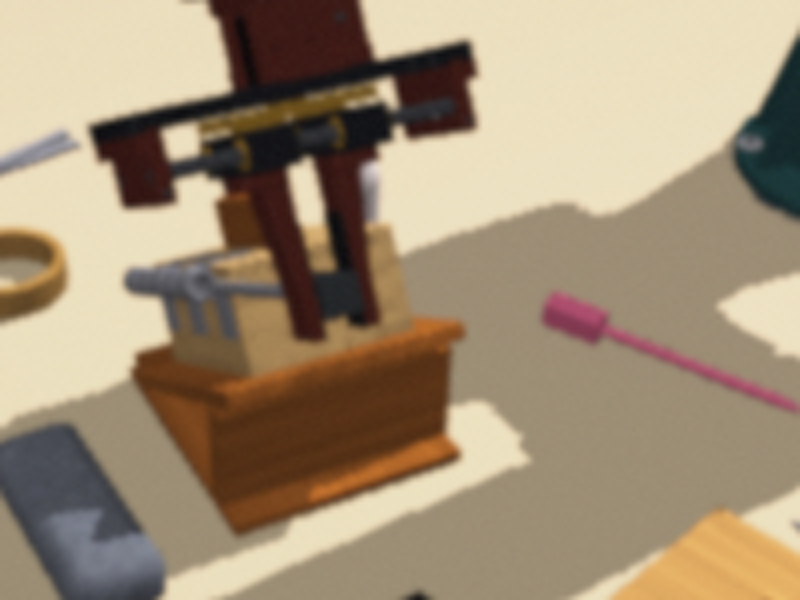

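In the scene view the rod enters at (250,288), in line with the knuckles at (190,280). It measures within 0.5 mm of the knuckle axis in the same image. Inserting now.

Run:
```python
from h import *
F0=np.array(current_force())
P,q=pinpose(.068-.144,-.0004,.0003);hit=servo_line(P,q,rate=.06,contact_N=10)
y=lambda:np.round(1e3*RC.inv().apply(current_position()-CASE[:3]),2)
print("A",hit,y(),"target y",1e3*(.068-.144+.176),current_force()-F0,current_clock())
if not hit:
    P,q=pinpose(.068-.153,-.0004,.0003);hit=servo_line(P,q,rate=.015,contact_N=7)
    print("B",hit,y(),"home y 94",current_force()-F0,current_finger_gap(),current_clock())
c=capture("scene");cv2.imwrite("pics/insS.png",cv2.resize(c["image"][150:300,190:390],None,fx=4,fy=4,interpolation=2))
```

```text
A False [ 69.63 100.19  41.34] target y 100.0 [-0.92526468  0.1592684  -1.07627026] 29.0333
B True [69.4  94.35 40.95] home y 94 [0.11283603 2.38663635 2.26861426] 0.019979200615726417 29.5083
```

Run:
```python
from h import *
move_gripper(.044)
P=np.array(current_position())+RC.apply((0,0,.12));servo_line(P,rate=.15)
P,q=tc((.03,.06,.25));move_ptp(P,q)
c=capture("wrist");np.savez("fin.npz",**c);cv2.imwrite("pics/fin.png",c["image"])
W=cloud(c).reshape(-1,3);P=RC.inv().apply(W-CASE[:3]);P=P[np.isfinite(P).all(1)]
h=P[(np.abs(P[:,0]-.07)<.008)&(P[:,1]>.06)&(P[:,1]<.16)&(P[:,2]>.062)&(P[:,2]<.08)]
print("head y range",np.percentile(h[:,1],[1,99]),"n",len(h),"top z by y",[(y,round(float(np.median(h[np.abs(h[:,1]-y)<.003,2])),4)) for y in (.07,.075,.08,.09,.1,.108)])
print("plate z med",np.median(P[(np.abs(P[:,0]+.03)<.015)&(np.abs(P[:,1])<.06)&(P[:,2]>.05),2]))
c=capture("scene");print(current_clock())
a=c["image"][150:300,190:390]
cv2.imwrite("pics/finv.png",np.vstack([cv2.resize(cv2.imread("pics/fin.png")[20:320,60:500],(660,300*660//440//1),interpolation=2)[:,:][:300] if 0 else cv2.resize(cv2.imread("pics/fin.png"),(400,300)),cv2.resize(a,(400,300),interpolation=2)]))
```

```text
head y range [0.06062546 0.1123409 ] n 947 top z by y [(0.07, 0.0686), (0.075, 0.0686), (0.08, 0.0686), (0.09, 0.0686), (0.1, 0.0686), (0.108, 0.0686)]
plate z med 0.06929609533705439
31.6833
```

View pics/finv.png

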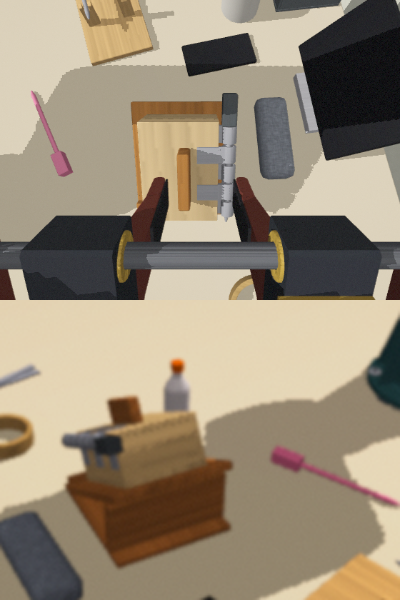

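```bash
python3 -c "
from bench import *
sleep(.3);print(current_force(),current_clock());close_job()"
```

```text
[-0.76644599 -0.14556922 -0.25005636] 31.9833
the job is handed in; nothing more can be done
```

I seated the lid on the case, then slid the longer pin in from the upper end of the hinge and let go. The job is handed in at about 32 s of the 67 s allowed.

- **Lid:** the tool stopped 0.3 mm from the nominal seated height. After release all five knuckles measured in line to within about 0.3 mm, and the plate was still at seated height in the final check.
- **Pin:** it slid through without catching and stopped on contact 0.35 mm short of nominal home. After release the outer end of its head measured 112.3 mm along the case's y, against 112 mm expected. The final picture shows the rod tip out of the lowest knuckle.
- **Everything else:** in the pictures the short pin stayed in its rack, and I saw nothing else moved. The gripper was clear of everything at hand-in.

**Checks that disagreed:**
- The first scene-camera fit of the case was about 7 mm off. It agreed to about 1 mm once started from the wrist-camera result.
- A whole-lid fit after release read 1.9 mm off in x, more than the 1.5 mm of play. I trusted the direct knuckle measurement instead.
- Wrist-camera heights read about 1 mm high at longer range, so I used the stated heights.

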